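# Hold a rebound hardness probe on the ringed spot of an anvil

### The arm

A 7-joint arm with a two-finger parallel gripper is mounted at the origin on the work surface. World frame = base frame: x ahead of the robot, y to its left, z up, the work surface at z = 0. Lengths are in mm, angles in rad, forces in N, time in s.
With the tool pointing down it reaches from about 425 to 800 mm from the base axis. Payload 8.3 kg.
Tool frame: the origin (TCP) lies between the finger pads; the fingertips stand 8 mm ahead of it and the grasp point (between the pads) lies 11 mm behind it; z points along the fingers, y is the line along which they close (so a half turn about z gives the same grasp; the last joint's range is limited). The gripper opens to 85 mm and grips with 20 to 120 N. Pads are 22 mm wide; open, the fingers measure 114 mm over their backs; the gripper's body (76 mm by 85 mm) begins 54 mm behind the grasp point. The pads swing forward as they close: fully open they stand 13 mm farther back than shut.
Start: joints at [1.108, 0.383, 0.016, 1.37, -0.006, 1.388, -0.046], TCP at [243.305, -575.679, 239.279] pointing down, gripper open.
Joint ranges: [-2.95, 2.95], [-0.25, 2.06], [-1.52, 1.56], [0.18, 2.33], [-1.44, 4.58], [0.02, 2.06], [-3.01, 3.01]. Speed limits (rad/s): [2.39, 2.39, 3.01, 3.01, 3.14, 3.14, 3.14].

### API

Orientations are given as a unit quaternion [x, y, z, w].
In Python, from rig import observe, snapshot, sign_off, search_frame gives the robot as it stands.
- The arm moves only by the shell command python3 -m inch 'ROWS' [OPENING] [FORCE]. ROWS is JSON, a list of rows, each a list of 4 numbers: the shift along the tool's x, y, z in mm, then the turn about the tool's z in rad. A call has 1 to 20 rows; each row shifts and turns the commanded pose from where the row before left it, along the tool's axes as they then stand; what a row does not reach is not made up. A row lasts 1/10 s, in which the tool goes at most 50 mm and 8.59 degrees, less where a joint would pass 70% of its speed; a pose out of reach is approached as far as the arm can. A call is refused whole if a number of a shift passes 50 or a number of a turn 0.15, either way. A call with a gripper value outside its range is refused whole. OPENING is the finger opening in mm, from 0 to 85.4, set as the call begins (- or left out, the last holds). The fingers move at their own pace and stop on an object; FORCE is the grip in N (left out, the last holds). Time passes only in rows, so rows that do not move let the fingers close. It gives the time, the measured TCP pose, the force, the opening and the grip force at its end, in the units of the state.
- observe(): the state, without advancing time (a new reading comes with each control period).
- snapshot(name): name is "scene" or "top" or "wrist"; returns a dict with "pixels" (400x640x3 uint8, blue, green, red), "camera_matrix" (3x3 intrinsics, pixels), "world_to_cam" (4x4, takes a point from world to camera coordinates); the wrist camera has in their place "hand_eye" (4x4, takes a point from camera to tool coordinates, whose origin is the TCP and whose axes are the flange's). Camera axes: x right, y up, looking along -z (the intrinsics and any distortion apply to the point x, -y, -z); pixel columns grow to the right and rows downward; lengths in mm; the calibration is good to about 2 mm. A picture is of the moment at which its call begins: read the wrist's pose just before it. There is no depth.
- sign_off(): hands the job in; it is judged then, once.
Trained networks look in a picture, given as the dict that the camera call returned (one of the last four; its "shot" number tells which), for a name from the list of things; names that differ only in an ending like _2 or _b are one class to them, and where a whole thing is asked for, a point or a joint stands for the part that bears it (a point fixed in the world has none). Each returns a list of dicts, best first, with "confidence" (0 to 1); they miss things now and then, are a little off and sometimes report something else, mostly with a low value. They report only what shows in the picture. A call takes as long as a camera call. They do not tell look-alikes from the thing itself.
- search_frame(picture, name): "xy" ([column, row] in pixels, amid what is visible of it).
The state is a dict: "time": time; "q": joint angles; "joint_vel": joint speeds; "effort": joint torques, N m; "eef_pos": TCP position; "orientation": TCP orientation; "contact_force": force on the tool from outside, world axes, zero at the start; "ft_torque": the same for the moment, N m; "grip_width": finger opening in mm; "grasp_force": force on a finger pad.
Only numpy, scipy, OpenCV 4.12 (cv2) and the standard library are available. Lean on these libraries where they do the work, as an engineer would, in place of code of your own. Each camera call takes 0.05 s, during which the arm holds its last target. There are 200 camera calls.

### The job

We are checking how hard this second-hand anvil's face is, at the spot ringed in yellow. With the probe standing in its dock, load it by pressing its red sleeve fully down to the stop and letting it spring back up, then lift the probe out, bring it to the anvil without banging it down, and set its foot inside the yellow ring. Finish still gripping the probe there, upright and square on the face, sleeve fully up, with a light steady push of about 6 N, so that I can trip it; leave everything else on the table where it is.

Things in the scene. Friction and masses are not known exactly. Their poses are not given: they have to be found in the camera images.
- sleeve_top (a point): Centre of the flat top of the probe's red loading sleeve, the place to press. The sleeve is the uppermost part of the probe: 23 mm in diameter, 20 mm tall, sliding on a bare steel tube 18 mm in diameter. With the probe in its dock and the sleeve up, this top is 133 mm above the table. z axis up along the rod.
- sleeve (a joint): Travel of the red sleeve down the probe in m: 0 is fully up (rest), 0.010 is fully down against its hard stop. A spring returns it: about 3 N starts it moving and 7 N holds it at the stop.
- probe_grip (a point): Centre of the probe's grip zone, on the rod's axis in the black-banded part of the navy body, 26 mm in diameter, 74 mm above the foot's underside and 46 mm below the sleeve's top at rest (14 mm below the body's upper end). z axis up along the rod. Any horizontal direction of grasp will do.
- probe_foot (a point): Centre of the underside of the probe's foot, a flat disc 26 mm in diameter faced with thin hard rubber; z axis up along the rod. The probe is a hardness tester's hand probe: a round rod 120 mm tall, about 0.14 kg, with a black-and-steel foot, a navy body 26 mm in diameter up to 88 mm with black grip bands, a bare steel tube, and the red sleeve on top (100 to 120 mm).
- dock_floor (a point): Centre of the floor of the dock: a round vertical hole about 28 mm wide and 32 mm deep in the base unit, on whose floor (13 mm above the table) the probe stands. It lies 45 mm to the base unit's -y side.
- base_unit: Grey base unit of the tester, fixed to the table: 110 mm (its x) by 200 mm (its y from -90 to 110 mm); the dock block on its -y half is 45 mm tall, the sloped readout with screen and keys on its +y half is at most 53 mm tall. Origin at the middle of its underside, on the table; z up. It stands on either side of the robot's x axis, the anvil on the other.
- anvil: Steel bench anvil, 11 kg, fixed. Origin on the table below the middle of its length; its long axis is its y axis, the pointed horn at +y, 341 mm long in all. The flat level face is 120 mm above the table, 72 mm wide (x from -36 to 36 mm) and 220 mm long (y from -170 to 50 mm). Three paint-marker rings are drawn on the face.
- ring_yellow_c (a point): Centre of the yellow ring with a yellow dot in its middle, drawn on the anvil's face: the spot to test. Inner diameter 38 mm, outer 47 mm; it lies at the height of the face, 120 mm above the table, and is paint only.
- ring_blue_a_c (a point): Centre of one of two blue rings of the same size on the anvil's face: a spot already tested.
- ring_blue_b_c (a point): Centre of the other blue ring: a spot already tested.
- candlestick_a: Bystander: turned brass candlestick, 90 mm wide at the foot, 185 mm tall; origin at the centre of its underside.
- candlestick_b: Bystander: a second candlestick like the first.
- brass_bell: Bystander: brass hand bell with a dark wooden handle, 84 mm wide, 142 mm tall; origin at the centre of its underside.
- flat_iron: Bystander: old cast flat iron, 85 by 146 mm, 87 mm tall; origin at its underside.
- reference_block: Bystander: the tester's round steel reference block, 90 mm in diameter, 54 mm tall; origin at the centre of its underside.
- hammer: Bystander: hammer with a wooden handle and steel head lying flat on the table.
- paint_marker: Bystander: white and yellow paint marker, 125 mm long, 14 mm thick, lying on the table.
- brass_casting: Bystander: flat cross-shaped brass casting, 220 by 170 mm, 14 mm thick, lying on the table.
There are look-alikes about, which are no part of the job. Of the things like the part that bears sleeve_top, leave any that is orange; of the rest the smaller one is meant.

How it is judged (in metres and radians):
On the way, in this order (a step that is already met when the one before it is completed fails the run):
1. the red sleeve is pressed down to its stop (at least 8.5 of 10 mm) while the probe stands in its dock (value of joint sleeve above 0.0085 m and distance between probe_foot and dock_floor below 0.01 m), for 0.1 s.
2. the sleeve has sprung back up with the probe still standing in its dock (value of joint sleeve below 0.002 m and distance between probe_foot and dock_floor below 0.01 m), for 0.1 s.
3. the probe, held in the fingers, is lifted clear of the dock (z of probe_foot in the frame of dock_floor above 0.04 m and contact force between the fingers and probe above 1 N and value of joint sleeve below 0.002 m), for 0.1 s.
At the end, for the whole second after the job is handed in: The probe is still gripped in the fingers and at rest, its foot on the anvil's face wholly inside the yellow ring (within 6 mm of its centre), upright within 5 degrees, pressed on the face with 2 to 15 N, its sleeve fully up (within 2 mm) (horizontal distance between probe_foot and ring_yellow_c below 0.006 m and angle between probe_foot's own z axis and vertical below 0.087 rad and distance between probe_foot and ring_yellow_c below 0.008 m and contact force between probe and anvil between 2 and 15 N and contact force between the fingers and probe above 2 N and value of joint sleeve below 0.002 m and linear speed of probe below 0.01 m/s); the arm keeps its last pose, push and grip.
It fails at once if the probe is banged or shoved onto the anvil (more than 40 N) (contact force between probe and anvil above 40 N).
It fails at once if something else on the table is moved by more than 20 mm or tipped over (distance of any of candlestick_a, candlestick_b, brass_bell, flat_iron, reference_block, hammer, paint_marker, brass_casting from where it was at the start of the episode above 0.02 m or angle between any of candlestick_a, candlestick_b, brass_bell, flat_iron, reference_block, hammer, paint_marker, brass_casting's own z axis and vertical above 0.3 rad).
It also fails if it takes over 51 s, if anything falls off the work surface, if the arm or the gripper's body presses on something with over 40 N, if the wrist force passes 120 N, or if a joint passes its speed limit or range.

## Working session

There is one attempt and no reset: what is moved stays moved. The work goes in short steps, Python scripts to look and compute and a shell command to move; the robot and the scene stay as the last step left them, time stands still between calls to the robot, and variables do not carry over. Pictures are saved under pics/ and viewed, at most 10 in all, crops included, and the job is handed in when it is done.

```bash
mkdir -p pics
cat > h.py <<'E'
import numpy as np, cv2
from rig import observe, snapshot, sign_off, search_frame
from scipy.spatial.transform import Rotation as R
def cam(p, s=None):
    K=np.array(p["camera_matrix"])
    if "world_to_cam" in p: W=np.array(p["world_to_cam"])
    else:
        T=np.eye(4);T[:3,:3]=R.from_quat(s["orientation"]).as_matrix();T[:3,3]=s["eef_pos"]
        W=np.linalg.inv(T@np.array(p["hand_eye"]))
    return K,W
def atz(p,uv,z,s=None):
    K,W=cam(p,s);C=np.linalg.inv(W)
    d=np.linalg.inv(K)@[uv[0],uv[1],1];d=C[:3,:3]@(d*[1,-1,-1])
    return C[:3,3]+d*(z-C[2,3])/d[2]
def proj(p,X,s=None):
    K,W=cam(p,s);c=W[:3,:3]@X+W[:3,3];u=K@(c*[1,-1,-1]);return u[:2]/u[2]
E
python3 - <<'E'
from h import *
s=observe();print(s)
for n in("scene","top"):
    p=snapshot(n);cv2.imwrite(f"pics/{n}0.png",p["pixels"]);print(n,[k for k in p])
    for nm,z in(("sleeve_top",133),("probe_grip",87),("ring_yellow_c",120),("ring_blue_a_c",120),("base_unit",30)):
        for r in search_frame(p,nm):print(nm,np.round(r["xy"]),round(r["confidence"],2),np.round(atz(p,r["xy"],z)))
E
```

```text
{'time': 0.0, 'q': array([ 1.10809954,  0.38427912,  0.0163968 ,  1.37117464, -0.00630958,
        1.38819444, -0.04653114]), 'joint_vel': array([-0.0006011 , -0.0002669 ,  0.00016362, -0.00138886, -0.00115569,
       -0.00059202,  0.0013398 ]), 'effort': array([ 2.27577552e-04, -6.27597213e+01,  8.44449084e-01, -3.71824801e+01,
        1.66004221e-02,  1.37871786e-02, -2.84841394e-05]), 'eef_pos': array([ 243.10068948, -575.24727736,  238.24422114]), 'orientation': array([ 9.80085317e-01,  1.98574333e-01, -2.17635737e-04, -9.79137958e-04]), 'contact_force': array([0.05752112, 0.81350505, 0.60772769]), 'ft_torque': array([-0.01904792,  0.03032733, -0.01289793]), 'grasp_force': 0.0, 'grip_width': 85.32230073519011}
scene ['pixels', 'camera_matrix', 'world_to_cam', 'shot']
sleeve_top [239. 134.] 0.44 [ 591. -421.  133.]
probe_grip [260. 143.] 0.66 [ 534. -366.   87.]
probe_grip [242. 148.] 0.51 [ 608. -393.   87.]
probe_grip [357. 232.] 0.36 [539. 196.  87.]
ring_yellow_c [337. 208.] 0.62 [538.  97. 120.]
ring_blue_a_c [358. 231.] 0.42 [550. 209. 120.]
base_unit [279. 179.] 0.9 [ 570. -202.   30.]
top ['pixels', 'camera_matrix', 'world_to_cam', 'shot']
sleeve_top [409. 194.] 0.54 [ 569. -273.  133.]
probe_grip [446. 187.] 0.83 [ 603. -392.   87.]
probe_grip [446. 216.] 0.56 [ 514. -392.   87.]
probe_grip [406. 196.] 0.48 [ 571. -275.   87.]
probe_grip [196. 294.] 0.4 [276. 322.  87.]
ring_yellow_c [276. 203.] 0.76 [535. 104. 120.]
ring_blue_a_c [242. 199.] 0.66 [546. 200. 120.]
base_unit [379. 207.] 0.67 [ 546. -205.   30.]
base_unit [252. 201.] 0.57 [555. 184.  30.]
```

View pics/scene0.png

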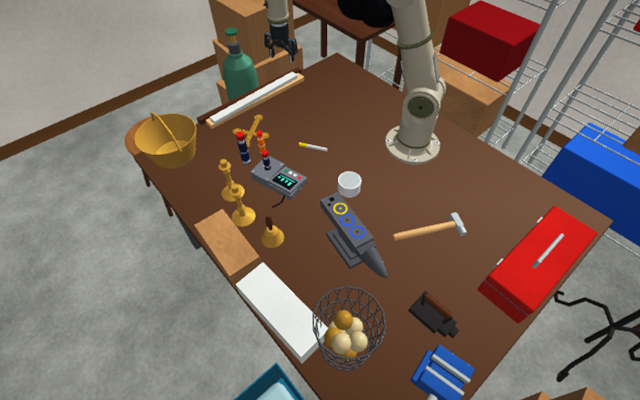

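View pics/top0.png

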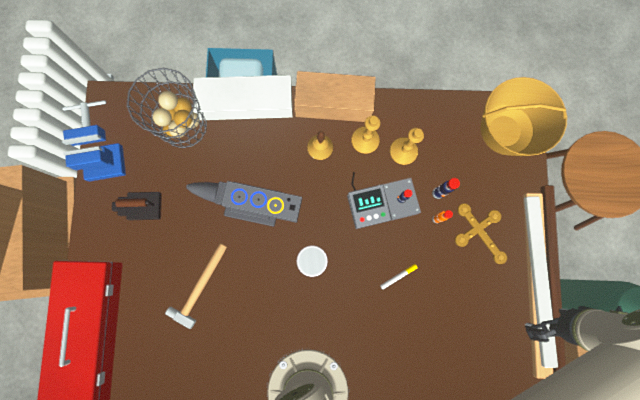

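Run:
```python
from h import *
a=cv2.imread("pics/scene0.png")[110:200,220:320];b=cv2.imread("pics/top0.png")[160:235,370:470]
a=cv2.resize(a,(500,450),interpolation=2)[:, :400];b=cv2.resize(b,(400,300),interpolation=2)
b=cv2.copyMakeBorder(b,0,150,0,0,0);cv2.imwrite("pics/crop.png",np.hstack([a,b]))
for n,box in(("scene",(255,140,285,165)),("top",(395,185,420,205)) ):
    p=snapshot(n);im=p["pixels"];h=cv2.cvtColor(im,cv2.COLOR_BGR2HSV)
    m=(((h[...,0]<5)|(h[...,0]>172))&(h[...,1]>150)&(h[...,2]>90))
    k=np.zeros_like(m);k[box[1]:box[3],box[0]:box[2]]=1
    v,u=np.nonzero(m&k);print(n,len(u),u.min(),u.max(),v.min(),v.max())
    print(atz(p,(u.mean(),v.mean()),124), "sleevetop ",proj(p,np.array([569,-273,133.])))
    y=((h[...,0]>20)&(h[...,0]<35)&(h[...,1]>150)&(h[...,2]>120))
    c=(337,208) if n=="scene" else (276,203)
    k=np.zeros_like(y);k[c[1]-12:c[1]+13,c[0]-12:c[0]+13]=1
    v,u=np.nonzero(y&k);print("yellow",len(u),(u.min()+u.max())/2,(v.min()+v.max())/2,atz(p,((u.min()+u.max())/2,(v.min()+v.max())/2),120),atz(p,(u.mean(),v.mean()),120))
```

```text
scene 31 262 267 150 156
[ 572.0282856  -274.82418919  124.        ] sleevetop  [265.4061883  151.19332582]
yellow 64 340.0 208.5 [532.06137223 105.19849717 120.        ] [531.71796854 103.58229968 120.        ]
top 52 404 411 190 197
[ 573.24898308 -271.33624447  124.        ] sleevetop  [408.95309055 194.1567308 ]
yellow 88 275.0 205.0 [530.62923673 105.88737898 120.        ] [530.04201883 105.80054216 120.        ]
```

View pics/crop.png

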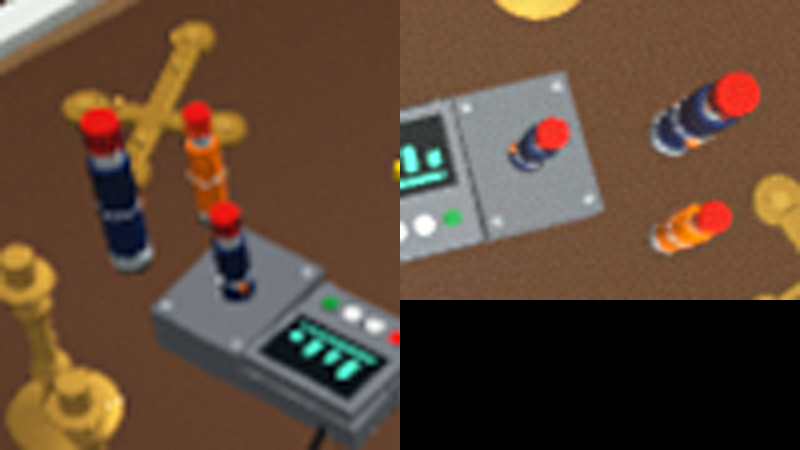

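Candidates in the top picture: docked navy probe with red sleeve (407,194), a larger red-topped navy one (452,184), and an orange-bodied one (444,215). The docked, smaller, non-orange one matches the description. The crop confirms that. The sleeve is at about (571,-273) and the yellow ring at about (531,105).

```bash
python3 -m inch '[[20,-7,0,0],[38,-14,0,0],[38,-14,0,0],[38,-14,0,0],[38,-14,0,0],[38,-14,0,0],[38,-14,0,0],[38,-14,0,0],[38,-14,0,0],[38,-14,0,0],[38,-14,0,0],[19,-4,0,0],[0,0,0,0],[0,0,0,0]]' 0 20
python3 - <<'E'
from h import *
s=observe();p=snapshot("wrist");cv2.imwrite("pics/w1.png",p["pixels"])
print(s["eef_pos"],R.from_quat(s["orientation"]).as_matrix().round(3),s["contact_force"])
for r in search_frame(p,"sleeve_top"):print(r["xy"],r["confidence"],atz(p,r["xy"],133,s))
print(proj(p,np.array([571,-273,133.]),s))
E
```

```text
time: 2.1
eef_pos: [570.0, -274.4, 239.0]
orientation: [0.98, 0.198, -0.0, 0.0]
contact_force: [-0.4, -1.2, 0.4]
grip_width: -0.1
grasp_force: 0.0
[ 570.00849273 -274.38369607  239.04176708] [[ 0.921  0.389 -0.001]
 [ 0.389 -0.921 -0.001]
 [-0.001  0.    -1.   ]] [-0.41723646 -1.1941604   0.40223143]
[470.8, 229.2] 0.76 [ 598.85586042 -405.26671477  133.        ]
[405.9, 282.5] 0.6 [ 530.87035593 -378.23886959  133.        ]
[316.37781484 200.32746838]
```

View pics/w1.png

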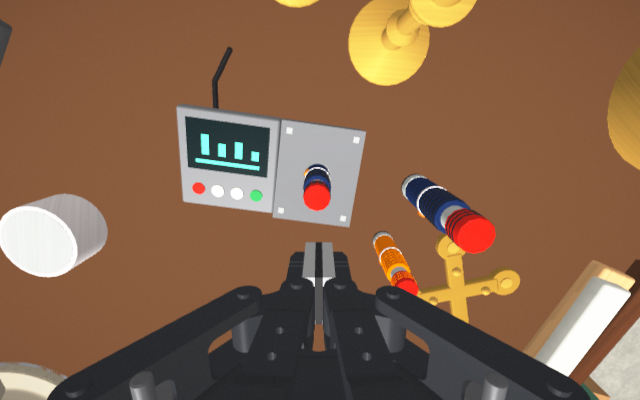

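The docked probe's red top is at about (317,195), with the closed fingertips just below it at (318,245). The other two are off to the right, at (470,230) and (405,285). Next I fit the top disc.

Run:
```python
from h import *
s=observe();p=snapshot("wrist");h=cv2.cvtColor(p["pixels"],cv2.COLOR_BGR2HSV)
m=((h[...,0]<5)|(h[...,0]>172))&(h[...,1]>150)&(h[...,2]>80)
m[:160]=0;m[235:]=0;m[:,:290]=0;m[:,350:]=0
v,u=np.nonzero(m);print(u.min(),u.max(),v.min(),v.max(),[(r,np.ptp(u[v==r])+1) for r in range(v.min(),v.max()+1)])
pr=lambda x,y,z:proj(p,np.array([x,y,z]),s)
a=np.linspace(0,6.28,60)
def ext(x,y):
    P=np.array([pr(x+11.5*np.cos(t),y+11.5*np.sin(t),z) for t in a for z in(133,113)]);return np.r_[P.min(0),P.max(0)]
from scipy.optimize import least_squares
t=np.array([u.min(),v.min(),u.max()+1,v.max()+1])
r=least_squares(lambda q:ext(*q)-t,[571,-273],diff_step=1e-4);print(r.x,r.fun)
M=R.from_quat(s["orientation"]).as_matrix();print("tool shift",M.T@(np.r_[r.x,141]-s["eef_pos"]))
```

```text
302 328 179 208 [(179, np.int64(1)), (180, np.int64(2)), (181, np.int64(14)), (182, np.int64(14)), (183, np.int64(15)), (184, np.int64(16)), (185, np.int64(18)), (186, np.int64(20)), (187, np.int64(22)), (188, np.int64(24)), (189, np.int64(24)), (190, np.int64(25)), (191, np.int64(26)), (192, np.int64(26)), (193, np.int64(26)), (194, np.int64(27)), (195, np.int64(27)), (196, np.int64(27)), (197, np.int64(26)), (198, np.int64(26)), (199, np.int64(26)), (200, np.int64(25)), (201, np.int64(24)), (202, np.int64(24)), (203, np.int64(22)), (204, np.int64(20)), (205, np.int64(18)), (206, np.int64(16)), (207, np.int64(13)), (208, np.int64(5))]
[ 572.70235831 -272.5066084 ] [-0.31479549 -0.90594201  0.31520246  0.90042245]
tool shift [ 4.53730373 -1.63241055 98.32772395]
```

```bash
python3 -m inch '[[2.5,-1,10,0],[2,-0.6,20,0],[0,0,20,0],[0,0,20,0],[0,0,15,0],[0,0,7,0],[0,0,2,0],[0,0,0,0],[0,0,0,0]]'; python3 -m inch '[[0,0,2,0],[0,0,2,0],[0,0,2,0],[0,0,2,0],[0,0,2,0],[0,0,1,0],[0,0,0,0],[0,0,0,0]]'
```

```text
time: 3.15
eef_pos: [574.6, -270.5, 146.4]
orientation: [0.98, 0.199, 0.001, 0.0]
contact_force: [-0.1, -0.6, 1.1]
grip_width: -0.1
grasp_force: 0.0
time: 3.95
eef_pos: [574.4, -270.4, 134.8]
orientation: [0.98, 0.199, 0.0, 0.0]
contact_force: [-0.4, 0.8, 4.8]
grip_width: -0.4
grasp_force: 2.7
```

```bash
python3 -m inch '[[0,0,1.5,0],[0,0,1.5,0],[0,0,1,0],[0,0,0,0],[0,0,0,0]]'; python3 -m inch '[[0,0,0.5,0],[0,0,0.5,0],[0,0,0,0],[0,0,0,0]]'
```

```text
time: 4.45
eef_pos: [574.5, -270.5, 131.2]
orientation: [0.98, 0.199, 0.001, 0.0]
contact_force: [-1.1, 0.9, 6.5]
grip_width: 0.2
grasp_force: 3.6
time: 4.85
eef_pos: [575.0, -270.6, 131.2]
orientation: [0.98, 0.199, 0.001, 0.001]
contact_force: [-1.3, 1.4, 12.2]
grip_width: -0.0
grasp_force: 5.7
```

```bash
python3 -m inch '[[0,0,-2,0],[0,0,-4,0],[0,0,-6,0],[0,0,-15,0],[0,0,-25,0],[0,0,-25,0],[0,0,-10,0],[0,0,0,0],[0,0,0,0],[0,0,0,0]]' 85 20
python3 - <<'E'
from h import *
from scipy.optimize import least_squares
s=observe();p=snapshot("wrist");h=cv2.cvtColor(p["pixels"],cv2.COLOR_BGR2HSV);cv2.imwrite("pics/w2.png",p["pixels"])
m=((h[...,0]<5)|(h[...,0]>172))&(h[...,1]>150)&(h[...,2]>80)
m=m.astype(np.uint8);c=proj(p,np.array([572.7,-272.5,133]),s)
n,l,st,ce=cv2.connectedComponentsWithStats(m)
i=1+np.argmin(np.hypot(*(ce[1:]-c).T)+(st[1:,4]<100)*999);print(c,st[i])
x,y,w,hh=st[i][:4];t=np.array([x,y,x+w,y+hh]);a=np.linspace(0,6.28,60)
def ext(x,y):
    P=np.array([proj(p,np.array([x+11.5*np.cos(t),y+11.5*np.sin(t),z]),s) for t in a for z in(133,113)]);return np.r_[P.min(0),P.max(0)]
r=least_squares(lambda q:ext(*q)-t,[571,-273],diff_step=1e-4);print(r.x,r.fun)
M=R.from_quat(s["orientation"]).as_matrix();print(s["eef_pos"],"tool shift",M.T@(np.r_[r.x,78]-s["eef_pos"]))
E
```

```text
time: 5.85
eef_pos: [573.2, -270.0, 214.5]
orientation: [0.98, 0.199, -0.001, -0.001]
contact_force: [0.0, -0.2, -0.0]
grip_width: 84.7
grasp_force: 0.0
[320.35154036 213.09778998] [305 193  30  33 722]
[ 572.54634469 -272.26968215] [-0.14224458 -1.29273455  0.14208359  1.27677999]
[ 573.22415999 -270.02371664  214.53146901] tool shift [ -1.23068326   2.08694072 136.53012826]
```

View pics/w2.png

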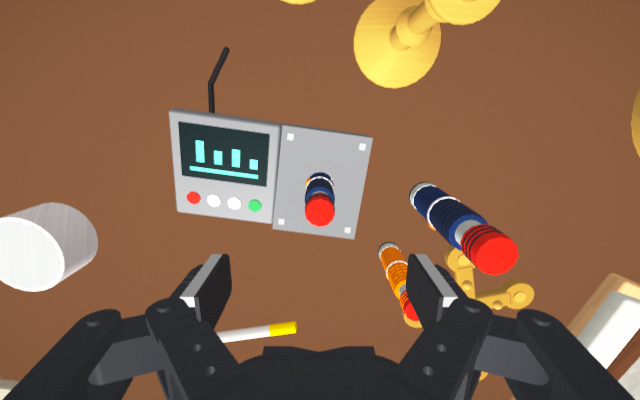

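The sleeve is back up at (320,210), midway between the open fingers, with the look-alikes clear on the right at (490,250) and (412,305). Descending to grip.

```bash
python3 -m inch '[[-0.6,1,10,0],[-0.6,1,25,0],[0,0,30,0],[0,0,30,0],[0,0,20,0],[0,0,13,0],[0,0,5,0],[0,0,2.5,0],[0,0,0,0]]'; python3 -m inch '[[0,0,0,0],[0,0,0,0],[0,0,0,0],[0,0,0,0],[0,0,0,0],[0,0,0,0],[0,0,0,0],[0,0,0,0],[0,0,0,0],[0,0,0,0]]' 10 45
```

```text
time: 6.8
eef_pos: [574.1, -272.7, 81.4]
orientation: [0.98, 0.199, 0.0, 0.0]
contact_force: [0.7, 1.0, -0.4]
grip_width: 85.3
grasp_force: 0.0
time: 7.8
eef_pos: [573.9, -272.3, 81.2]
orientation: [0.98, 0.199, 0.0, -0.0]
contact_force: [-1.4, 2.0, 4.4]
grip_width: 24.9
grasp_force: 44.0
```

```bash
python3 -m inch '[[0,0,-4,0],[0,0,-10,0],[0,0,-20,0],[0,0,-25,0],[0,0,-30,0],[0,0,-30,0],[0,0,-25,0],[0,0,-15,0],[0,0,0,0],[0,0,0,0]]'
python3 - <<'E'
from h import *
s=observe();M=R.from_quat(s["orientation"]).as_matrix();print(s["eef_pos"],M.T@(np.array([531,105.5,240])-s["eef_pos"]))
E
```

```text
time: 8.8
eef_pos: [573.5, -272.6, 239.5]
orientation: [0.98, 0.199, -0.0, -0.0]
contact_force: [0.2, 0.1, -2.2]
grip_width: 24.9
grasp_force: 44.5
[ 573.45937878 -272.64653911  239.48640395] [ 108.04372822 -364.86184983   -0.50100054]
```

```bash
python3 -m inch '[[2,-10,0,0],[5,-25,0,0],[6,-36,0,0],[6,-36,0,0],[6,-36,0,0],[6,-36,0,0],[6,-36,0,0],[6,-36,0,0],[5,-36,0,0],[5,-36,0,0],[3,-25,0,0],[2,-12,0,0],[0,-5,0,0],[0,0,0,0],[0,0,0,0]]'
python3 - <<'E'
from h import *
s=observe();p=snapshot("wrist");cv2.imwrite("pics/w3.png",p["pixels"])
for r in search_frame(p,"ring_yellow_c"):print(r["xy"],r["confidence"],atz(p,r["xy"],120,s))
print(s["eef_pos"],proj(p,np.array([531,105.5,120]),s))
h=cv2.cvtColor(p["pixels"],cv2.COLOR_BGR2HSV)
y=((h[...,0]>20)&(h[...,0]<35)&(h[...,1]>150)&(h[...,2]>120)).astype(np.uint8)
n,l,st,ce=cv2.connectedComponentsWithStats(y)
for i in range(1,n):
    if st[i,4]>15:print(st[i],atz(p,st[i,:2]+(st[i,2:4]-1)/2,120,s))
E
```

```text
time: 10.3
eef_pos: [485.3, 84.6, 239.5]
orientation: [0.98, 0.197, -0.0, 0.0]
contact_force: [0.0, -0.1, -0.9]
grip_width: 24.2
grasp_force: 44.4
[317.3, 139.4] 0.69 [531.58905262 104.19740838 120.        ]
[368.0, 246.8] 0.56 [459.82036214  23.25008493 120.        ]
[485.31146216  84.60726181 239.51228327] [315.57838855 139.44585845]
[463   0  15  26  99] [660.79503676  35.67136162 120.        ]
[497   0  42  35 393] [671.98456163   1.5448415  120.        ]
[588   0  52  65 786] [691.66117603 -70.81933396 120.        ]
[288 113  57  57 865] [529.9641025  104.68712841 120.        ]
[313 138   8   8  53] [529.74777427 104.14581383 120.        ]
[522 342  22  12 170] [ 422.89825501 -182.79218627  120.        ]
```

View pics/w3.png

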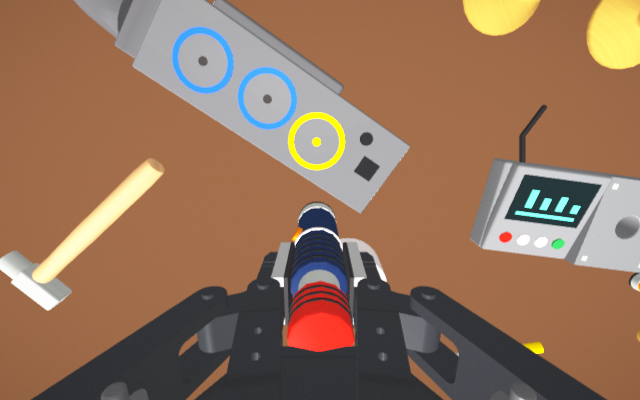

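The yellow ring is at (317,141). The gripped probe's foot tip is at about (317,205), upright and centred in the fingers. I'll check the foot against its projection to remove camera bias.

Run:
```python
from h import *
P=[]
for k in range(2):
    s=observe();p=snapshot("wrist");P.append(s["eef_pos"])
M=R.from_quat(s["orientation"]).as_matrix();e=np.mean(P,0);s["eef_pos"]=e
for z in(-68.3,-60):
    c=[proj(p,e+[13*np.cos(t),13*np.sin(t),z],s) for t in np.linspace(0,6.28,90)];c=np.array(c);print(c.min(0),c.max(0))
print(e,M.T@(np.array([529.9,104.5,188.3])-e), M[:,2])
cv2.imwrite("pics/w3c.png",cv2.resize(p["pixels"][190:260,270:370],(700,490),interpolation=cv2.INTER_NEAREST))
```

```text
[299.18206403 199.96685211] [335.49901528 234.19774025]
[298.45609867 203.44017325] [336.16143561 238.83248898]
[485.36514155  84.7964206  239.63811209] [48.70225822 -0.920941   51.32668237] [-2.04115321e-04 -1.18660578e-04 -9.99999972e-01]
```

View pics/w3c.png

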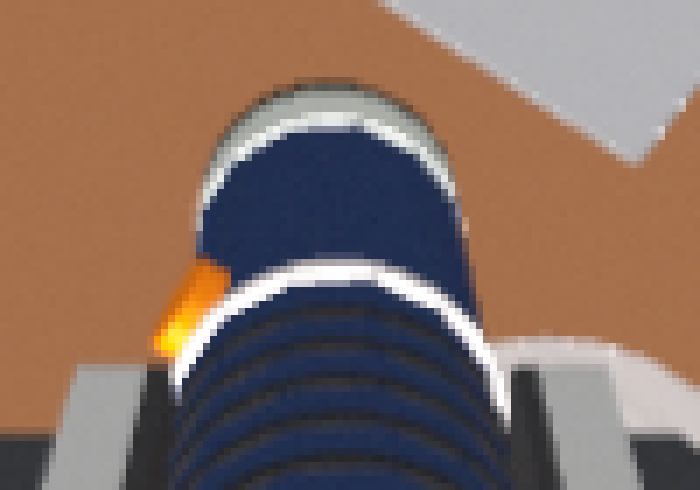

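The foot shows about 1.4 px lower than predicted, so about 1 mm back in tool x. I shift 49.5 and −0.9.

```bash
python3 -m inch '[[5,0,0,0],[12,-0.9,0,0],[15,0,0,0],[12,0,0,0],[5.5,0,0,0],[0,0,5,0],[0,0,12,0],[0,0,15,0],[0,0,8,0],[0,0,3,0],[0,0,0,0],[0,0,0,0],[0,0,0,0]]'
python3 - <<'E'
from h import *
P=[]
for k in range(3):
    s=observe();p=snapshot("wrist");P.append(np.r_[s["eef_pos"],s["contact_force"]])
e=np.mean(P,0);print(e,R.from_quat(s["orientation"]).as_matrix().T@(np.array([529.9,104.5,188.3])-e[:3]))
h=cv2.cvtColor(p["pixels"],cv2.COLOR_BGR2HSV)
y=((h[...,0]>20)&(h[...,0]<35)&(h[...,1]>150)&(h[...,2]>120));s["eef_pos"]=e[:3]
print(proj(p,np.array([529.9,104.5,120]),s))
cv2.imwrite("pics/w4.png",cv2.resize(p["pixels"][130:280,220:420],(800,600),interpolation=2))
E
```

```text
time: 11.8
eef_pos: [530.6, 106.4, 197.5]
orientation: [0.98, 0.199, 0.001, -0.0]
contact_force: [0.6, -0.3, -1.7]
grip_width: 24.7
grasp_force: 44.4
[ 5.30561889e+02  1.06403168e+02  1.97452277e+02  3.65024063e-01
  4.53354454e-02 -1.30759557e+00] [-1.35900452  1.49381048  9.15128139]
[319.36530929 215.04556749]
```

View pics/w4.png

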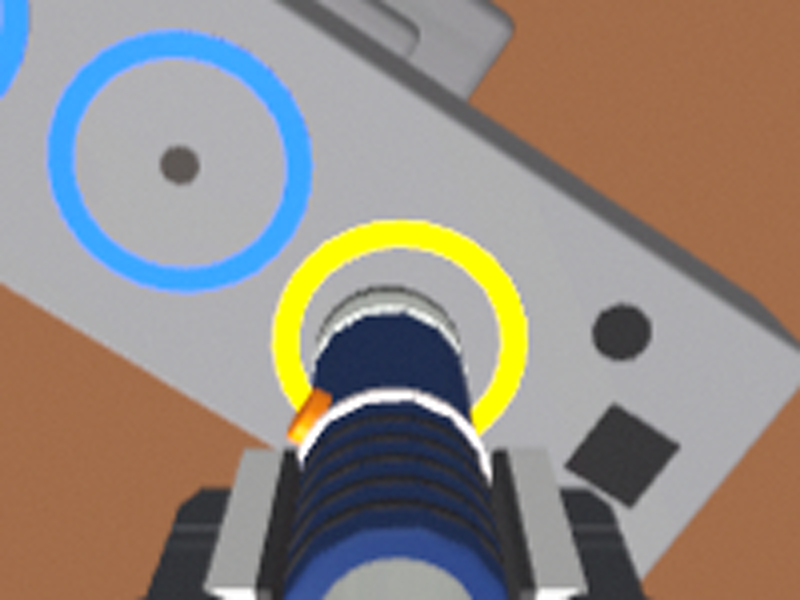

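The foot is inside the yellow ring but about 1.7 mm left of its centre in the crop (ring centre (400,347), foot mid-column 390). I correct that and lower gently.

```bash
python3 -m inch '[[-0.5,0.8,1,0],[-0.5,0.8,2,0],[0,0,2,0],[0,0,1,0],[0,0,0.5,0],[0,0,0.5,0],[0,0,0,0],[0,0,0,0]]'; python3 -m inch '[[0,0,0.5,0],[0,0,0.3,0],[0,0,0.2,0],[0,0,0,0],[0,0,0,0]]'
```

```text
time: 12.75
eef_pos: [530.0, 104.5, 189.9]
orientation: [0.98, 0.199, 0.0, -0.0]
contact_force: [-0.3, -0.4, -1.2]
grip_width: 24.7
grasp_force: 44.4
time: 13.25
eef_pos: [530.0, 104.5, 188.9]
orientation: [0.98, 0.199, 0.0, -0.0]
contact_force: [-0.3, 1.4, -1.3]
grip_width: 24.7
grasp_force: 44.4
```

```bash
python3 -m inch '[[0,0,0.3,0],[0,0,0.2,0],[0,0,0,0],[0,0,0,0]]'; python3 -m inch '[[0,0,0.3,0],[0,0,0.2,0],[0,0,0,0],[0,0,0,0]]'
```

```text
time: 13.65
eef_pos: [530.0, 104.5, 188.3]
orientation: [0.98, 0.199, 0.0, -0.0]
contact_force: [0.2, 0.1, -2.1]
grip_width: 25.0
grasp_force: 44.4
time: 14.05
eef_pos: [530.1, 104.6, 188.2]
orientation: [0.98, 0.199, 0.0, -0.0]
contact_force: [-0.5, 0.3, 2.8]
grip_width: 25.1
grasp_force: 44.7
```

```bash
python3 -m inch '[[0,0,0.15,0],[0,0,0,0],[0,0,0,0],[0,0,0,0]]'
python3 - <<'E'
from h import *
F=[]
for k in range(8):
    p=snapshot("wrist");s=observe();F.append(np.r_[s["eef_pos"],s["contact_force"]])
print(np.mean(F,0),np.std(F,0))
cv2.imwrite("pics/w5.png",cv2.resize(p["pixels"][130:280,220:420],(800,600),interpolation=2))
E
```

```text
time: 14.45
eef_pos: [530.2, 104.6, 188.2]
orientation: [0.98, 0.199, 0.0, -0.0]
contact_force: [-1.5, -0.1, 4.9]
grip_width: 24.8
grasp_force: 44.9
[ 5.30214783e+02  1.04573179e+02  1.88174438e+02 -1.36025179e+00
  5.54882863e-02  5.76955009e+00] [0.01869637 0.01645023 0.01554055 0.64772218 0.14616174 0.45378024]
```

View pics/w5.png

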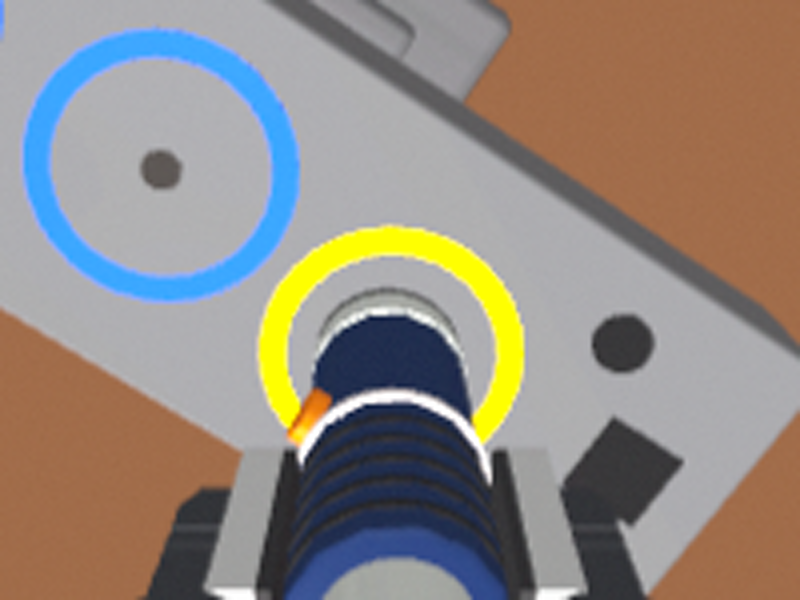

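The foot is centred in the yellow ring (ring centre column 391, foot 390, and about the expected 6 mm gap at the top). The push is steady at about 6–7 N.

```bash
python3 -c "from rig import sign_off;print(sign_off())"
```

```text
the job is handed in; nothing more can be done
None
```

The probe was loaded in its dock, its sleeve sprang back up, and it now stands upright and gripped at the centre of the yellow ring with a steady push of about 6–7 N; the job was handed in at about 15 s, and no pass or fail verdict came back.

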